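# Close and latch a split specimen mould

### The job

Close the split casting mould: push its loose half along the rails up against the fixed half, hook the latch's wire loop over the keeper on the loose half so that its cross bar sits under the keeper's lip, then swing the lever over and press it fully down past centre so that the latch holds the halves tightly together. Leave the things standing around undisturbed.

Things in the scene. Friction and masses are not known exactly. Their poses are not given: they have to be found in the camera images.
- mould: Fixed half of the mould, painted blue, on a grey tray (245 x 134 x 8 mm) that cannot move. Origin on the bench under the lever's pivot. Axes: z up, x from the lever towards the keeper, y along the hinge axes. Fixed half x -50 to 40 mm, 110 wide, 43 high; at x 28 to 40 a flange 80 mm above the bench with a 60 mm wide central notch. The tray's rails (x 45 to 185, y +-57, tops 28 mm above the bench) guide the loose half.
- pivot (a point): Lever pivot of the draw latch, on its axis, mid-width, 59 mm above the bench. Axes as the mould's.
- fixed_face (a point): Middle of the lower edge of the fixed half's mating face: mould x = 40 mm, 8 mm above the bench (the tray's floor). Axes as the mould's.
- half: Loose half of the mould, painted blue, 0.4 to 0.9 kg, 90 mm long (x), 110 wide; slides easily (friction 0.25) in x on the tray between the rails, 2 mm play. Origin: face. At its mating face a 12 mm flange rises to 80 mm above the bench with a 60 mm central notch; behind it the shoulders are 25 mm above the bench and a central rib, 26 mm wide and 45 mm above the bench, runs to the outer end.
- face (a point): Middle of the lower edge of the loose half's mating face; meets fixed_face when the mould is shut. x points away from the fixed half, z up.
- rib_end (a point): Middle of the flat outer end of the loose half's rib (faces +x, 26 mm wide), 90 mm from the mating face, 38 mm above the bench, 7 mm under the rib's top: where to push. The rib can also be pinched across its 26 mm.
- keeper_seat (a point): Where the centre of the loop's bar must sit in the keeper (a steel hook 19 mm wide on the loose half): 42 mm from the mating face, 59 mm above the bench. The keeper's post stands on the lever's side, its outer face 3 mm short of the seat in x; floor under the seat 56 mm above the bench. Axes as the half's.
- keeper_lip (a point): Outer edge of the keeper's lip, at mid-thickness, 2 mm beyond the seat in +x; the lip's top is 70 and its underside 66 mm above the bench. The bar's centre must go down at least 4 mm (better 7) outside this edge in +x to the seat's height, then move back in -x under the lip.
- loop_bar (a point): Centre of the wire loop's cross bar, which runs along mould y. Wire 6 mm thick, legs 26 mm apart inside. A red disc 13 mm across on each end of the bar, 48 mm over both outer faces: pinch these across y; the loop can turn in the grip. The bar is 94 mm from the loop's pin on the lever; springs in the legs let it stretch up to 6 mm (8 N per mm). The loop does not touch the fixed half.
- lever (a joint): Lever angle, rad: 0 shut, flat along -x; 1.57 upright; up to 2.4 leaning to the keeper. Stays where left (friction 0.06 N m). Carries the loop's pin 16 mm from the pivot, at x = -16 cos(lever - 0.436), z = 16 sin(lever - 0.436) mm. With loop hooked and mould shut the loop comes taut at about 1.2, dead centre is 0.44, below it the lever snaps to 0 and holds; takes a few N at the handle.
- loop (a joint): Angle of the loop on the lever, rad; the loop's elevation (pin to bar, above the +x direction) is loop - lever. Stiff hinge: stays where it is left.
- lever_end (a point): End of the lever's handle with the red pad, 66 mm from the pivot. The handle is 32 mm wide; its push face (towards the keeper when upright, on top when shut) lies 6 mm off the line from the pivot, this point 3 mm off it. Shut, the push face is 65 mm above the bench.
- flask: Conical glass flask, 67 x 67 x 114 mm, bystander; origin at its underside.
- beaker: Glass beaker, 72 x 72 x 94 mm, bystander; origin at its underside.
- reagent: Amber bottle with black cap, 52 x 53 x 116 mm, bystander; origin at its underside.
- timer_1: White digital timer, 70 x 62 x 18 mm, bystander; origin at its underside.
Mind the look-alikes: they are no part of the job. Of the things that look like the half, the largest one is meant.

How it is judged:
On the way, in this order (a step that is already met when the one before it is completed fails the run):
1. the loose half is pushed up to the fixed half (gap under 8 mm) (x of face in the frame of fixed_face below 0.008 m), for 0.2 s.
2. the loop's bar is hooked in the keeper under its lip while the lever is still raised (x of loop_bar in the frame of keeper_seat between -0.006 and 0.004 m and z of loop_bar in the frame of keeper_seat between -0.006 and 0.006 m and y of loop_bar in the frame of keeper_seat between -0.01 and 0.01 m and value of joint lever above 0.7 rad), for 0.2 s.
At the end, for the whole second after the job is handed in: The loop's bar is in the keeper (within 6 mm of its seat in height, 4 mm outward), the lever is down (under 0.08 rad), the gap between the halves is under 3 mm and all is at rest (x of loop_bar in the frame of keeper_seat between -0.006 and 0.004 m and z of loop_bar in the frame of keeper_seat between -0.006 and 0.006 m and y of loop_bar in the frame of keeper_seat between -0.01 and 0.01 m and value of joint lever below 0.08 rad and x of face in the frame of fixed_face below 0.003 m and linear speed of half below 0.01 m/s); the robot touches nothing.
It fails at once if a bystander (flask, beaker, bottle, timer) is moved more than 30 mm (distance of any of flask, beaker, reagent, timer_1 from where it was at the start of the episode above 0.03 m).
It also fails if it takes over 61 s, if anything falls off the work surface, if the arm or the gripper's body presses on something with over 40 N, if the wrist force passes 120 N, or if a joint passes its speed limit or range.

### The arm

A 7-joint arm with a two-finger parallel gripper is mounted at the origin on a cart in front of the work surface, level with it; the furniture and walls round the work are solid. World frame = base frame: x ahead of the robot, y to its left, z up, the work surface at z = 0. Lengths are in m, angles in rad, forces in N, time in s.
With the tool pointing down it reaches from about 0.425 to 0.875 m from the base axis. Payload 8.4 kg.
Tool frame: the origin (TCP) lies on the centre line of the jaws, within the pads' length; the fingertips stand 17 mm ahead of it and the grasp point (between the pads) lies 2 mm behind it; y points along the fingers, x is the direction in which the jaws open and shut, and the axes are right-handed (so a half turn about y gives the same grasp; the last joint's range is limited). The gripper opens to 85 mm and grips with 20 to 120 N. Pads are 22 mm wide; open, the fingers measure 114 mm over their backs; the gripper's body (76 mm by 85 mm) begins 54 mm behind the grasp point. The pads swing forward as they close: fully open they stand 13 mm farther back than shut.
Start: joints at [1.014, 0.333, 0.04, 1.465, -0.013, 1.343, -0.059], TCP at [0.287, -0.583, 0.248] pointing down, gripper open.
Joint ranges: [-2.58, 2.58], [-0.38, 2.09], [-1.3, 1.39], [0.25, 2.4], [-1.5, 4.64], [0.08, 2.09], [-2.65, 2.65]. Speed limits (rad/s): [2.22, 2.22, 2.79, 2.79, 3.14, 3.14, 3.14].

### API

Orientations are given as a 3x3 rotation matrix whose columns are the frame's x, y, z axes.
In Python, from bench import env, capture, camera_info gives the robot as it stands. The module is installed in compiled form; this text tells all that it offers.
- The arm moves only by the tool servo_tool, never from a script. Its arguments are lists of equal length, an entry for each row: "travel": the shift along the tool's x, y, z in mm, a list of three; "twist": the turn about the tool's y in degrees; "hand": the finger opening in mm, from 0 to 85.4. In form: {"travel": [[x, y, z], ...], "twist": [twist, ...], "hand": [hand, ...]}. A call has 1 to 20 rows; each row is the pose to reach, as a shift and turn from the pose commanded when the call began, along the tool's axes at that moment; what a row does not reach only later rows make up. A row lasts 1/8 s, in which the tool goes at most 62.5 mm and 10.7 degrees, less where a joint would pass 70% of its speed; a pose out of reach is approached as far as the arm can. A call with a gripper value outside its range is refused whole. The fingers move at their own pace and stop on an object; "grip_force" is the grip in N (left out, the last holds). Time passes only in rows, so rows that repeat a pose let the fingers close. It gives the time, the measured TCP pose, the force and the opening at its end, in the units of the state.
- env.sense(): the state, without advancing time (a new reading comes with each control period).
- capture(name): name is "side" or "top"; returns the picture (480x640x3 uint8, blue, green, red); there is no depth.
- camera_info(name): a dict with "fx", "fy", "cx", "cy" (pixels), "k1" (the pictures are not rectified: a ray, as slopes to the right and down, at radius r is drawn at 1 + k1 r^2 times it, then the intrinsics apply), "position" and "attitude" of the camera in the world. Camera axes: x right, y down, z forward; pixel columns grow to the right and rows downward; lengths in m; the calibration is good to about 2 mm. A picture is of the moment at which its call begins. camera_info takes no time and is no camera call.
- env.hand_in(): hands the job in, once; it reports no verdict.
The state is a dict: "time_s": time; "joints": joint angles; "qd": joint speeds; "tau": joint torques, N m; "tcp_pos": TCP position; "tool_rot": TCP orientation; "force": force on the tool from outside, world axes, zero at the start; "wrist_torque": the same for the moment, N m; "grip_width": opening from 0.0 (shut) to 1.0 (fully open).
Only numpy, scipy, OpenCV 4.12 (cv2) and the standard library are available. Lean on these libraries where they do the work, as an engineer would, in place of code of your own. Each camera call takes 0.05 s, during which the arm holds its last target.

## Working session

There is one attempt and no reset: what is moved stays moved. The work goes in short steps, Python scripts to look and compute and a tool call to move; the robot and the scene stay as the last step left them, time stands still between calls to the robot, and variables do not carry over. Pictures are saved under pics/ and viewed, and the job is handed in when it is done.

Besides the shell and the picture viewer there is one more tool, called after "Emit:" in YAML: its name, and indented under it one key for each argument. servo_tool: Moves the arm, as the interface text tells. Its arguments: {"type":"object","properties":{"travel":{"type":"array","items":{"type":"array","items":{"type":"number"}}},"twist":{"type":"array","items":{"type":"number"}},"hand":{"type":"array","items":{"type":"number"}},"grip_force":{"type":"number"}},"required":["travel","twist","hand"]}

```bash
mkdir -p pics
cat > a.py <<'E'
from bench import env, capture, camera_info
import cv2, numpy as np
s=env.sense(); print({k:np.round(v,3).tolist() for k,v in s.items()})
for n in("side","top"):
    cv2.imwrite(f"pics/{n}0.png",capture(n)); print(n,camera_info(n))
E
python3 a.py
```

```text
{'time_s': 0.0, 'joints': [1.014, 0.334, 0.04, 1.466, -0.013, 1.343, -0.059], 'qd': [0.001, -0.001, -0.001, -0.0, -0.0, 0.001, 0.001], 'tau': [0.001, -65.853, 1.366, -40.556, 0.017, 0.013, 0.0], 'tcp_pos': [0.287, -0.583, 0.247], 'tool_rot': [[0.442, -0.001, 0.897], [-0.897, 0.001, 0.442], [-0.002, -1.0, -0.0]], 'force': [0.31, 0.735, 0.41], 'wrist_torque': [0.055, 0.02, -0.059], 'grip_width': 0.997}
side {'fx': 560.5453701304415, 'fy': 560.5453701304415, 'cx': 320.6406616311574, 'cy': 244.42049142869905, 'k1': -0.1741248730112069, 'position': array([0.55691835, 1.29632301, 1.07183879]), 'attitude': array([[-0.99928423,  0.00203539,  0.03777425],
       [-0.02952594,  0.58227285, -0.8124571 ],
       [-0.02364859, -0.81299089, -0.58179598]])}
top {'fx': 453.16261709142276, 'fy': 453.16261709142276, 'cx': 312.98869843464934, 'cy': 239.20658413757178, 'k1': 0.0063653848482724765, 'position': array([ 0.54672965, -0.07788505,  1.59416253]), 'attitude': array([[ 0.01280054, -0.99747172,  0.06990213],
       [-0.99979961, -0.01384374, -0.01445967],
       [ 0.01539082, -0.06970303, -0.99744905]])}
```

View pics/side0.png

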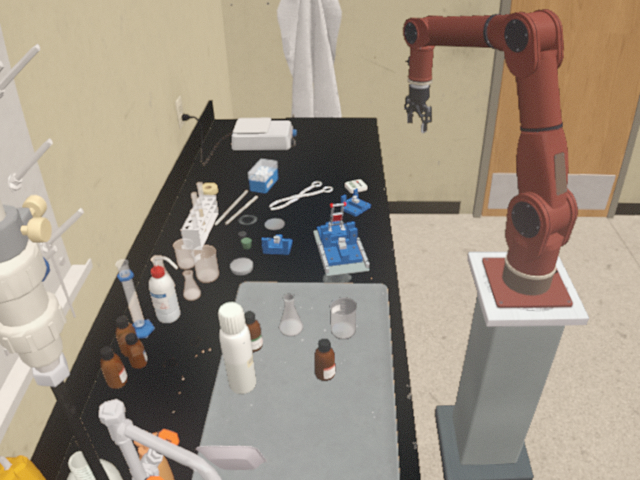

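View pics/top0.png

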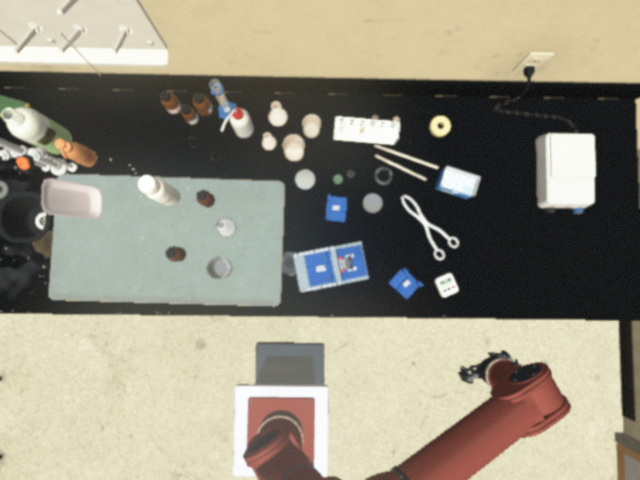

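Run:
```python
import cv2
t=cv2.imread("pics/top0.png"); s=cv2.imread("pics/side0.png")
cv2.imwrite("pics/t0z.png",cv2.resize(t[232:302,280:380],None,fx=8,fy=8,interpolation=cv2.INTER_CUBIC))
cv2.imwrite("pics/s0z.png",cv2.resize(s[190:285,300:390],None,fx=6.2,fy=6.2,interpolation=cv2.INTER_CUBIC))
```

```text
(no output)
```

View pics/t0z.png

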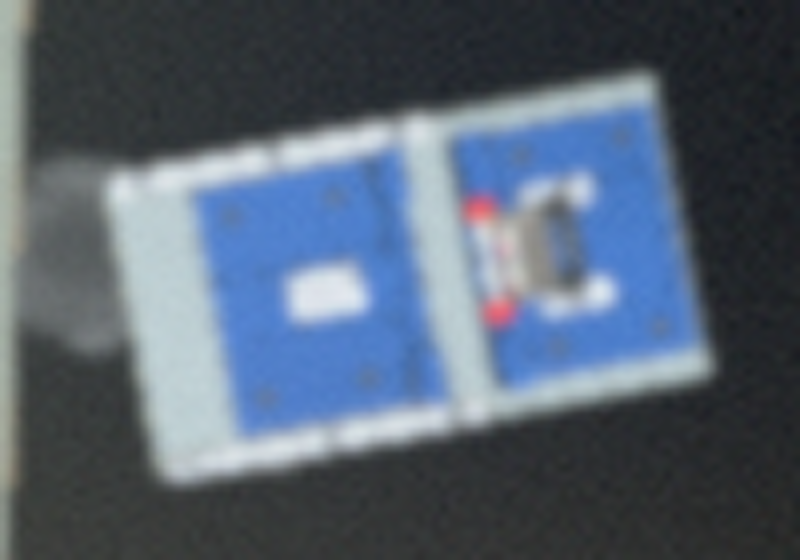

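View pics/s0z.png

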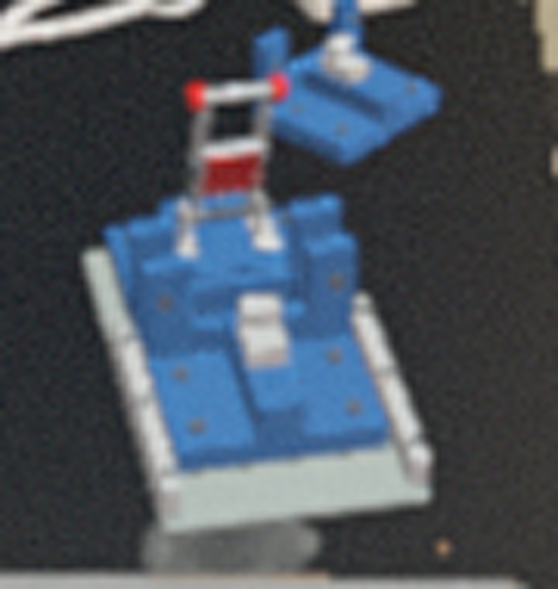

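Run:
```python
import cv2
t=cv2.imread("pics/top0.png"); s=cv2.imread("pics/side0.png")
def z(im,r0,r1,c0,c1,f,name):
    o=cv2.resize(im[r0:r1,c0:c1],None,fx=f,fy=f,interpolation=cv2.INTER_CUBIC)
    for c in range(c0,c1,5):
        x=int((c-c0+.5)*f); cv2.line(o,(x,0),(x,6 if c%10 else 12),(0,255,255),1)
        if c%10==0: cv2.putText(o,str(c),(x-12,24),0,.4,(0,255,255),1)
    for r in range(r0,r1,5):
        y=int((r-r0+.5)*f); cv2.line(o,(0,y),(6 if r%10 else 12,y),(0,255,255),1)
        if r%10==0: cv2.putText(o,str(r),(14,y+4),0,.4,(0,255,255),1)
    cv2.imwrite(name,o)
z(t,238,297,290,336,10,"pics/t1.png"); z(t,238,297,328,374,10,"pics/t2.png")
z(s,198,240,314,364,14,"pics/s1.png"); z(s,230,276,310,374,12,"pics/s2.png")
```

```text
(no output)
```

View pics/t1.png

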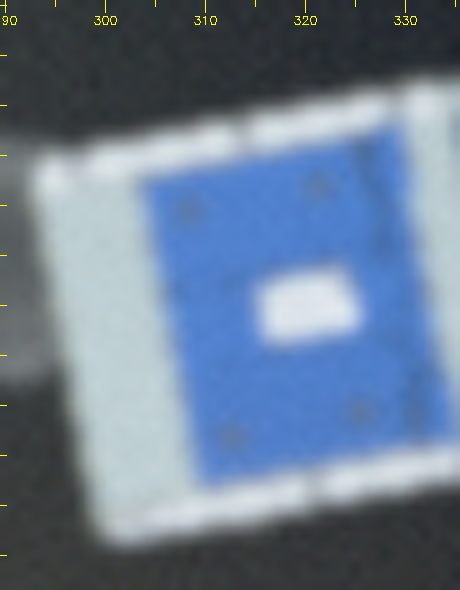

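View pics/t2.png

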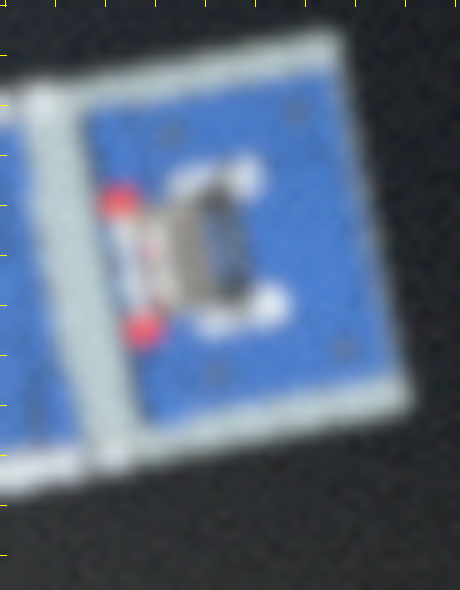

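View pics/s1.png

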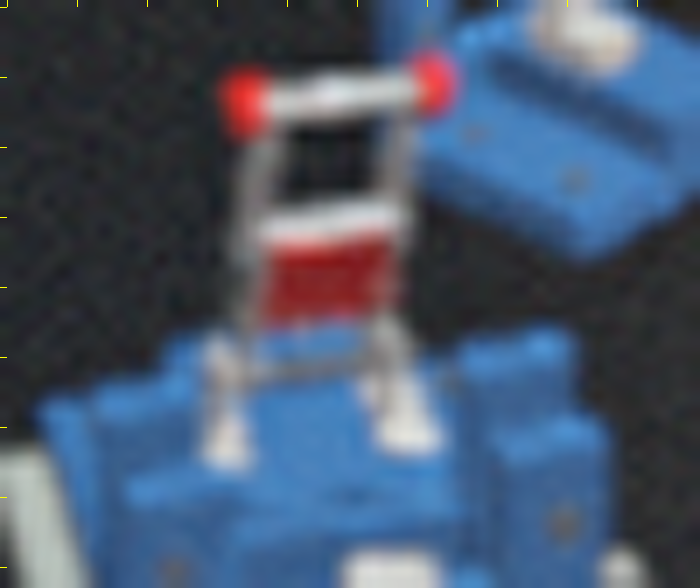

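View pics/s2.png

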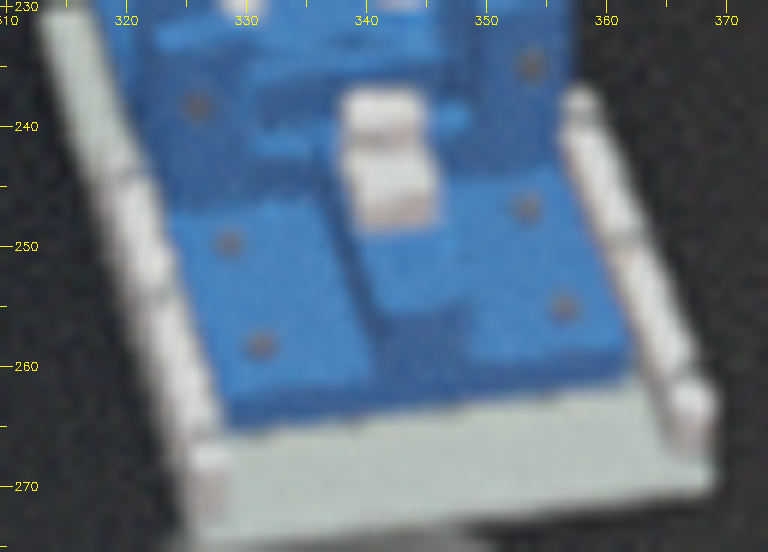

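```bash
cat > h.py <<'E'
from bench import env, capture, camera_info
import cv2, numpy as np
from scipy.optimize import least_squares
def K(n):
    c=camera_info(n); return c, np.array([[c["fx"],0,c["cx"]],[0,c["fy"],c["cy"]],[0,0,1]])
def proj(n,P):
    c,k=K(n); R=c["attitude"].T; t=-R@c["position"]
    return cv2.projectPoints(np.atleast_2d(P).astype(float),cv2.Rodrigues(R)[0],t,k,np.array([c["k1"],0,0,0,0]))[0][:,0]
def ray(n,uv):
    c,k=K(n); p=cv2.undistortPointsIter(np.array(uv,float).reshape(-1,1,2),k,np.array([c["k1"],0,0,0,0]),None,None,(3,50,1e-10))[:,0]
    d=np.c_[p,np.ones(len(p))]@c["attitude"].T
    return c["position"],d
def onz(n,uv,z):
    o,d=ray(n,uv); return o+d*((z-o[2])/d[:,2])[:,None]
def tri(a,b):
    o1,d1=ray("top",[a]);o2,d2=ray("side",[b]);d1,d2=d1[0],d2[0]
    s=np.linalg.lstsq(np.c_[d1,-d2],o2-o1,rcond=None)[0]
    p,q=o1+s[0]*d1,o2+s[1]*d2
    return (p+q)/2,(p-q)
def frame(x,y,yaw):
    c,s=np.cos(yaw),np.sin(yaw); return np.array([[c,-s,0],[s,c,0],[0,0,1]]),np.array([x,y,0])
E
cat > fit.py <<'E'
from h import *
F=[("top",(362.0,243.7),(-50,-55,43),0),("top",(367.3,275),(-50,55,43),0),("top",(336.3,248.5),(40,-55,80),0),("top",(342.5,280),(40,55,80),0),
("top",(303.8,255.5),(90,-55,25),1),("top",(310,286.3),(90,55,25),1),("top",(330.3,250.5),(0,-55,80),1),("top",(334.7,281.5),(0,55,80),1),
("side",(328,262.7),(90,-55,25),1),("side",(361.8,258.7),(90,55,25),1),("side",(340.8,256),(90,-13,45),1),("side",(348.7,255.3),(90,13,45),1)]
def res(p,full=False):
    R,t=frame(*p[:3]); r=[]
    for n,uv,P,h in F:
        P=np.array(P)/1e3
        if h: P=P+[p[3],0,0]
        r.append(proj(n,R@P+t)[0]-uv)
    return np.array(r) if full else np.ravel(r)
s=least_squares(res,[.5,-.15,1.7,.06],loss="soft_l1")
print(s.x,s.x[3]-.04); print(np.round(res(s.x,True),2))
R,t=frame(*s.x[:3])
for a,b in (((339.7,257.7),(331.0,204.8)),((342.0,270.5),(344.6,203.5))):
    P,e=tri(a,b); print(P,e,R.T@(P-t))
np.save("m.npy",s.x)
E
python3 fit.py
```

```text
[ 0.57798954 -0.2288186   1.77166707  0.06247307] 0.022473070908144467
[[-0.61  0.12]
 [ 0.34  0.38]
 [ 0.11 -0.34]
 [ 0.2   0.56]
 [-0.31 -0.51]
 [-0.59  0.06]
 [-0.47 -1.1 ]
 [ 1.38  0.33]
 [-0.66  0.13]
 [ 0.48 -0.23]
 [-0.06 -0.04]
 [ 0.36 -0.37]]
[ 0.58986327 -0.18382005  0.1626114 ] [-4.60076456e-04 -1.92963199e-06 -1.36456320e-05] [ 0.0417247  -0.02061322  0.1626114 ]
[ 0.54867715 -0.19143728  0.1624796 ] [ 1.37959704e-03 -1.03361914e-05  3.36119500e-06] [0.04247819 0.0212646  0.1624796 ]
```

```bash
cat > lev.py <<'E'
from h import *
m=np.load("m.npy");R,t=frame(*m[:3])
for l in (1.57,1.8,2.0,2.2,2.4):
    u=np.array([-np.cos(l),0,np.sin(l)]);n=np.array([np.sin(l),0,np.cos(l)])
    pv=np.array([0,0,.059]); e=pv+.066*u+.003*n
    a=np.array([pv+.066*u+.006*n+[0,y,0] for y in(-.016,.016)]+[pv+.066*u+[0,y,0] for y in(-.016,.016)])
    print(l,np.round(e,3),"side",np.round(proj("side",a@R.T+t),1).tolist(),"top",np.round(proj("top",a@R.T+t),1).tolist())
E
python3 lev.py
```

```text
1.57 [0.003 0.    0.125] side [[330.6, 209.0], [340.4, 207.9], [330.2, 208.0], [340.0, 206.9]] top [[349.9, 257.3], [351.8, 267.0], [351.7, 257.0], [353.6, 266.7]]
1.8 [0.018 0.    0.123] side [[331.5, 212.2], [341.4, 211.1], [331.1, 210.9], [341.0, 209.8]] top [[345.3, 258.2], [347.2, 267.9], [347.1, 257.8], [349.0, 267.5]]
2.0 [0.03  0.    0.118] side [[332.2, 215.7], [342.1, 214.6], [331.9, 214.1], [341.8, 213.0]] top [[341.6, 258.9], [343.4, 268.6], [343.3, 258.6], [345.2, 268.3]]
2.2 [0.041 0.    0.111] side [[332.9, 219.5], [342.8, 218.4], [332.6, 217.8], [342.5, 216.6]] top [[338.2, 259.6], [340.0, 269.2], [339.7, 259.3], [341.6, 268.9]]
2.4 [0.051 0.    0.101] side [[333.4, 223.7], [343.4, 222.5], [333.2, 221.8], [343.1, 220.6]] top [[335.3, 260.2], [337.1, 269.7], [336.6, 259.9], [338.4, 269.5]]
```

```bash
cat > go.py <<'E'
from h import *
import sys
m=np.load("m.npy");R,t=frame(*m[:3]); s=env.sense(); T=s["tool_rot"]; p=s["tcp_pos"]
def show():
    pm=R.T@(p-t); M=R.T@T
    ang=np.degrees(np.arctan2(M[0,0],-M[1,0])) # angle of tool x from -mould y about +z
    print("t",round(s["time_s"],2),"tcp mould mm",np.round(pm*1e3,1),"tool x yaw err deg",round(ang,2),"F mould",np.round(R.T@s["force"],1),"grip",round(s["grip_width"]*85.4,1))
    return ang
a=show()
if len(sys.argv)>1:
    g=np.array([float(v) for v in sys.argv[1:4]])/1e3
    print("travel",np.round(T.T@(R@g+t-p)*1e3,1),"twist",round(a,2))
E
python3 go.py 175 0 250; python3 go.py 175 0 48
```

```text
t 0.1 tcp mould mm [-288.7  355.6  247.5] tool x yaw err deg -75.28 F mould [ 0.4  0.3 -1. ] grip 85.6
travel [-358.1   -2.   461.8] twist -75.28
t 0.1 tcp mould mm [-288.7  355.6  247.5] tool x yaw err deg -75.28 F mould [ 0.4  0.3 -1. ] grip 85.6
travel [-357.8  200.   461.8] twist -75.28
```

Emit:
servo_tool:
  travel:
    - [-30,0,38]
    - [-60,0,77]
    - [-90,0,115]
    - [-119,0,154]
    - [-149,0,192]
    - [-179,0,231]
    - [-209,0,269]
    - [-239,0,308]
    - [-269,0,346]
    - [-298,0,385]
    - [-328,0,423]
    - [-358,0,462]
    - [-358,0,462]
    - [-358,0,462]
  twist: [-6,-12.5,-19,-25,-31,-37.5,-44,-50,-56,-63,-69,-75.3,-75.3,-75.3]
  hand: [0,0,0,0,0,0,0,0,0,0,0,0,0,0]
  grip_force: 60

```text
time_s: 1.85
tcp_pos: [0.5432, -0.0582, 0.2479]
tool_rot: [[0.98, -0.001, -0.199], [0.199, -0.0, 0.98], [-0.001, -1.0, -0.0]]
force: [-0.7, -0.9, 0.2]
grip_width: -0.001
```

```bash
python3 go.py 175 0 48; python3 -c "
from h import *
cv2.imwrite('pics/t3.png',cv2.resize(capture('top')[180:330,230:430],None,fx=4,fy=4,interpolation=2))"
```

```text
t 1.85 tcp mould mm [1.741e+02 1.000e-01 2.479e+02] tool x yaw err deg -0.02 F mould [-0.7  0.9  0.2] grip -0.1
travel [  0.3 199.9   0.9] twist -0.02
```

View pics/t3.png

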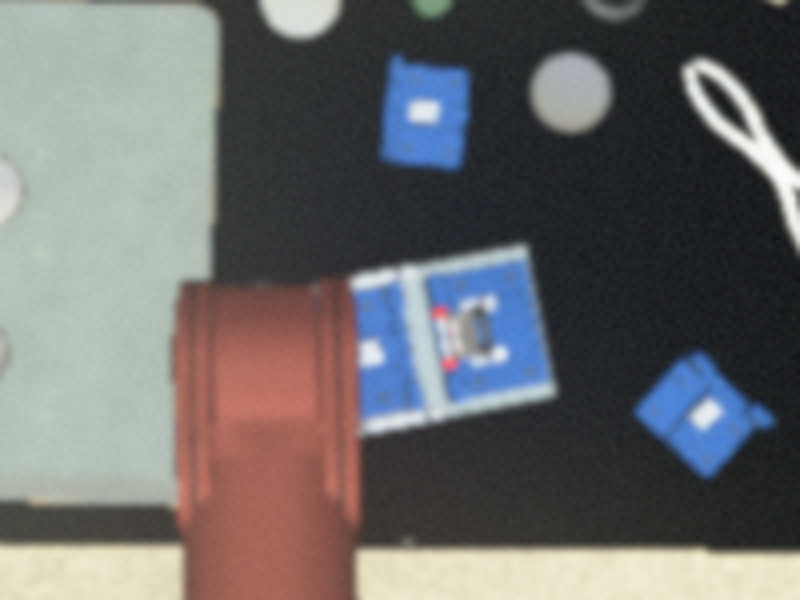

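Emit:
servo_tool:
  travel:
    - [0,50,2]
    - [0,100,3]
    - [0,150,3]
    - [0,180,3]
    - [0,200,3]
    - [0,200,0]
    - [0,200,-4]
    - [0,200,-8]
    - [0,200,-12]
    - [0,200,-16]
    - [0,200,-20]
    - [0,200,-20]
  twist: [0,0,0,0,0,0,0,0,0,0,0,0]
  hand: [0,0,0,0,0,0,0,0,0,0,0,0]

```text
time_s: 3.4
tcp_pos: [0.5476, -0.0778, 0.0484]
tool_rot: [[0.98, 0.0, -0.199], [0.199, -0.0, 0.98], [0.0, -1.0, -0.0]]
force: [-1.1, 0.6, 0.2]
grip_width: 0.001
```

```bash
python3 go.py; python3 -c "
from h import *
cv2.imwrite('pics/t4.png',cv2.resize(capture('top')[220:310,280:380],None,fx=6,fy=6,interpolation=2))
cv2.imwrite('pics/s4.png',cv2.resize(capture('side')[190:285,290:400],None,fx=6,fy=6,interpolation=2))"
```

```text
t 3.4 tcp mould mm [154.1  -0.4  48.4] tool x yaw err deg -0.0 F mould [0.8 1.  0.2] grip 0.1
```

View pics/s4.png

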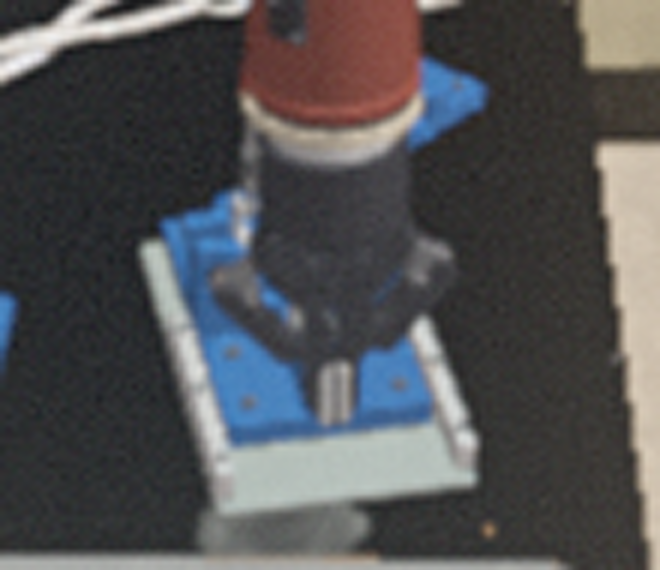

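View pics/t4.png

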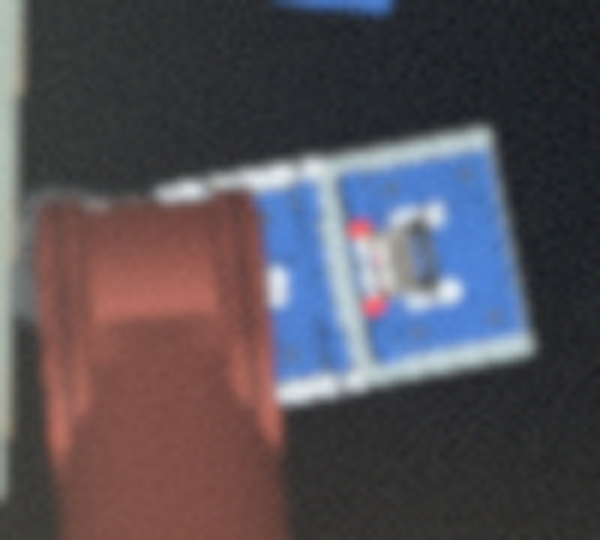

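Emit:
servo_tool:
  travel:
    - [0,0,-3]
    - [0,0,-6]
    - [0,0,-9]
    - [0,0,-11]
    - [0,0,-12]
    - [0,0,-12]
  twist: [0,0,0,0,0,0]
  hand: [0,0,0,0,0,0]

```text
time_s: 4.25
tcp_pos: [0.5499, -0.0894, 0.0483]
tool_rot: [[0.98, -0.0, -0.2], [0.2, -0.0, 0.98], [-0.0, -1.0, -0.0]]
force: [-0.2, -0.5, 0.1]
grip_width: 0.001
```

```bash
python3 go.py
```

```text
t 4.25 tcp mould mm [142.2  -0.2  48.3] tool x yaw err deg 0.01 F mould [-0.5  0.3  0.1] grip 0.1
```

Emit:
servo_tool:
  travel:
    - [0,0,-1]
    - [0,0,-2]
    - [0,0,-3]
    - [0,0,-3]
  twist: [0,0,0,0]
  hand: [0,0,0,0]

```text
time_s: 4.75
tcp_pos: [0.5504, -0.0919, 0.0483]
tool_rot: [[0.98, -0.0, -0.2], [0.2, 0.0, 0.98], [-0.0, -1.0, 0.0]]
force: [-0.8, 2.2, -0.3]
grip_width: -0.002
```

```bash
python3 go.py; python3 -c "
from h import *
cv2.imwrite('pics/t5.png',cv2.resize(capture('top')[220:310,280:380],None,fx=6,fy=6,interpolation=2))"
```

```text
t 4.75 tcp mould mm [139.6  -0.3  48.3] tool x yaw err deg 0.02 F mould [ 2.4  0.3 -0.3] grip -0.2
```

View pics/t5.png

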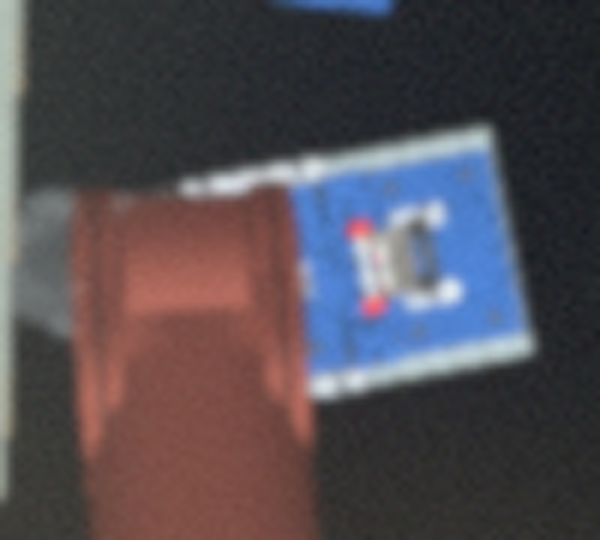

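Emit:
servo_tool:
  travel:
    - [0,0,-1]
    - [0,0,-2]
    - [0,0,-3]
    - [0,0,-3]
  twist: [0,0,0,0]
  hand: [0,0,0,0]

```text
time_s: 5.3
tcp_pos: [0.5503, -0.0922, 0.0483]
tool_rot: [[0.979, -0.002, -0.202], [0.202, 0.003, 0.979], [-0.001, -1.0, 0.003]]
force: [-5.5, 10.2, 4.6]
grip_width: 0.0
```

```bash
python3 go.py
```

```text
t 5.3 tcp mould mm [139.4  -0.2  48.3] tool x yaw err deg 0.13 F mould [11.1  3.3  4.6] grip 0.0
```

Emit:
servo_tool:
  travel:
    - [0,0,3]
    - [0,0,12]
    - [0,-60,16]
    - [0,-122,16]
    - [0,-180,0]
    - [0,-210,-40]
    - [0,-210,-94]
    - [0,-210,-94]
  twist: [0,0,0,0,0,0,0,0]
  hand: [0,0,0,0,70,70,70,70]

```text
time_s: 6.3
tcp_pos: [0.5694, -0.1926, 0.2581]
tool_rot: [[0.981, -0.0, -0.193], [0.193, -0.002, 0.981], [-0.0, -1.0, -0.002]]
force: [-0.2, 0.3, -1.0]
grip_width: 0.818
```

```bash
python3 go.py 42 0 157; python3 -c "
from h import *
cv2.imwrite('pics/t6.png',cv2.resize(capture('top')[220:310,280:380],None,fx=6,fy=6,interpolation=2))
cv2.imwrite('pics/s6.png',cv2.resize(capture('side')[160:275,290:400],None,fx=5,fy=5,interpolation=2))"
```

```text
t 6.3 tcp mould mm [ 37.2   1.2 258.1] tool x yaw err deg -0.41 F mould [ 0.3  0.2 -1. ] grip 69.9
travel [  1.2 101.1   5. ] twist -0.41
```

View pics/s6.png

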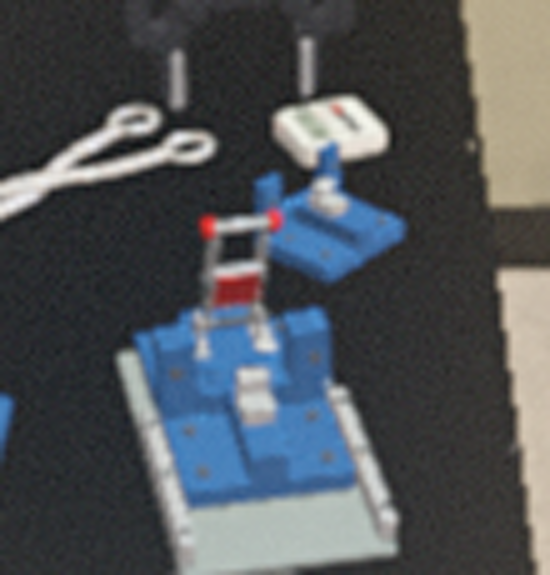

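```bash
python3 - <<'E'
from h import *
m=np.load("m.npy");R,t=frame(*m[:3])
for z in (275,265,255,250,245,241,235,230):
    print(z,np.round(proj("side",np.array([[.048,-.036,z/1e3],[.048,.034,z/1e3]])@R.T+t),1).tolist())
E
python3 go.py 42 0 157
```

```text
275 [[325.9, 174.2], [348.9, 171.8]]
265 [[325.9, 177.2], [348.9, 174.8]]
255 [[326.0, 180.1], [348.9, 177.7]]
250 [[326.0, 181.6], [348.9, 179.2]]
245 [[326.1, 183.0], [348.9, 180.6]]
241 [[326.1, 184.2], [348.9, 181.8]]
235 [[326.1, 185.9], [348.9, 183.5]]
230 [[326.1, 187.4], [348.9, 185.0]]
t 6.4 tcp mould mm [ 4.23e+01 -1.00e-01  2.58e+02] tool x yaw err deg -0.06 F mould [ 0.1  0.3 -0.4] grip 69.9
travel [-1.00e-01  1.01e+02 -3.00e-01] twist -0.06
```

Emit:
servo_tool:
  travel:
    - [0,40,0]
    - [0,80,0]
    - [0,103,0]
    - [0,103,0]
    - [0,103,0]
  twist: [0,0,0,0,0]
  hand: [70,70,70,70,70]

```text
time_s: 7.02
tcp_pos: [0.5705, -0.1864, 0.1566]
tool_rot: [[0.98, 0.001, -0.201], [0.201, -0.0, 0.98], [0.001, -1.0, -0.001]]
force: [0.7, 1.0, -0.6]
grip_width: 0.822
```

```bash
python3 go.py 42 0 157; python3 -c "
from h import *
cv2.imwrite('pics/t7.png',cv2.resize(capture('top')[220:310,280:380],None,fx=6,fy=6,interpolation=2))
cv2.imwrite('pics/s7.png',cv2.resize(capture('side')[160:275,290:400],None,fx=5,fy=5,interpolation=2))"
```

```text
t 7.03 tcp mould mm [ 43.1  -1.1 156.6] tool x yaw err deg 0.08 F mould [ 0.9 -0.9 -0.6] grip 70.2
travel [-1.1 -0.4 -1.1] twist 0.08
```

View pics/s7.png

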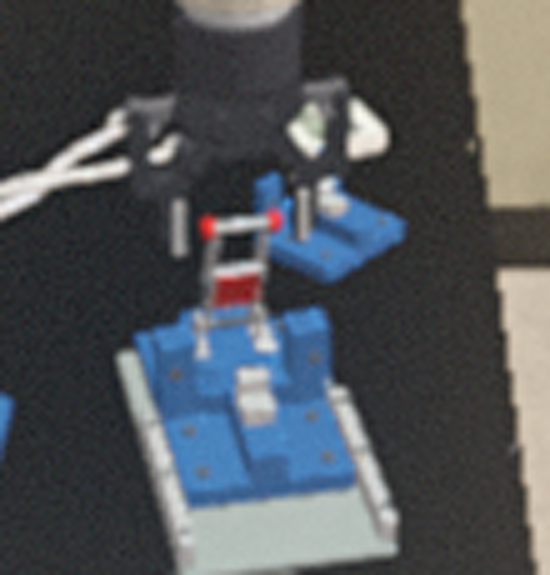

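Emit:
servo_tool:
  travel:
    - [0,0,-1]
    - [0,0,-1]
    - [0,0,-1]
    - [0,0,-1]
    - [0,0,-1]
  twist: [0,0,0,0,0]
  hand: [40,40,40,40,40]
  grip_force: 50

```text
time_s: 7.75
tcp_pos: [0.5702, -0.1878, 0.1562]
tool_rot: [[0.98, 0.001, -0.2], [0.2, -0.0, 0.98], [0.001, -1.0, -0.0]]
force: [-1.9, 1.1, 6.2]
grip_width: 0.548
```

```bash
python3 go.py 42 0 157; python3 -c "
from h import *
cv2.imwrite('pics/s8.png',cv2.resize(capture('side')[180:250,300:380],None,fx=8,fy=8,interpolation=2))"
```

```text
t 7.75 tcp mould mm [ 41.7  -0.6 156.2] tool x yaw err deg 0.03 F mould [1.5 1.7 6.2] grip 46.8
travel [-0.6 -0.8  0.3] twist 0.03
```

View pics/s8.png

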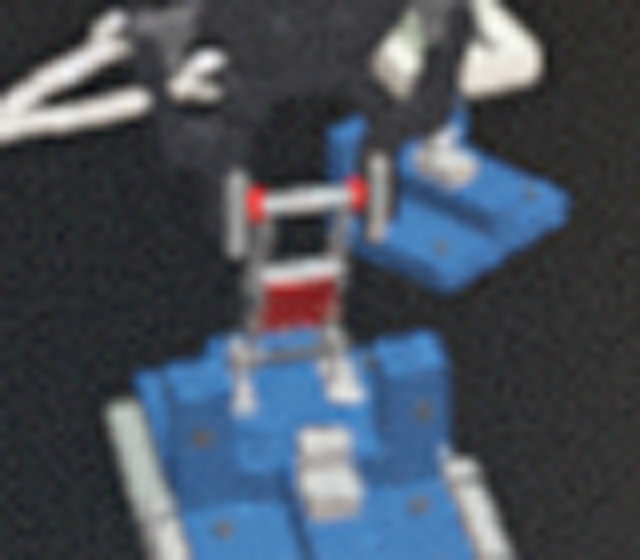

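Emit:
servo_tool:
  travel:
    - [0,2,4]
    - [0,4,8]
    - [0,8,13]
    - [0,12,18]
    - [0,16,23]
    - [0,21,28]
    - [0,26,32]
    - [0,31,36]
    - [0,37,39]
    - [0,43,42]
    - [0,49,45]
    - [0,55,47]
    - [0,61,49]
    - [0,68,51]
    - [0,68,51]
  twist: [0,0,0,0,0,0,0,0,0,0,0,0,0,0,0]
  hand: [40,40,40,40,40,40,40,40,40,40,40,40,40,40,40]

```text
time_s: 9.68
tcp_pos: [0.5598, -0.1381, 0.0869]
tool_rot: [[0.98, -0.0, -0.2], [0.2, -0.0, 0.98], [-0.0, -1.0, 0.0]]
force: [-3.4, 0.3, 3.2]
grip_width: 0.549
```

```bash
python3 go.py 42 0 157; python3 -c "
from h import *
cv2.imwrite('pics/s9.png',cv2.resize(capture('side')[180:280,300:390],None,fx=6,fy=6,interpolation=2))
cv2.imwrite('pics/t9.png',cv2.resize(capture('top')[220:310,280:380],None,fx=6,fy=6,interpolation=2))"
```

```text
t 9.68 tcp mould mm [92.5 -0.2 86.9] tool x yaw err deg 0.03 F mould [1.  3.3 3.2] grip 46.9
travel [ -0.3 -70.1 -50.5] twist 0.03
```

View pics/s9.png

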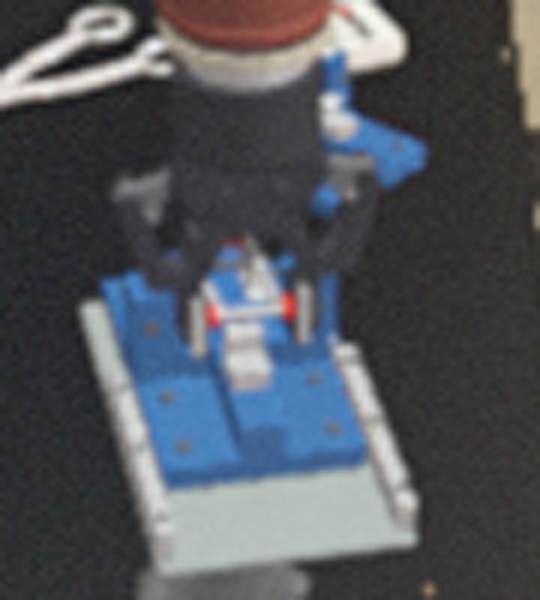

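View pics/t9.png

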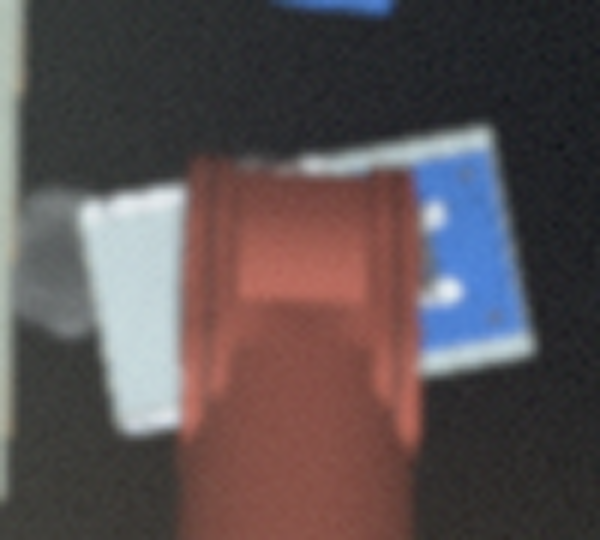

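Run:
```python
from h import *
m=np.load("m.npy");R,t=frame(*m[:3])
o,d=ray("side",[(341.4,231.4)]); om=R.T@(o-t); dm=R.T@d[0]
for x in (.090,.0925,.095): s=(x-om[0])/dm[0]; print(x,np.round((om+s*dm)*1e3,1))
print(np.round([R.T@(p-t)*1e3 for p in onz("side",[(327,258.4),(359.8,255.4)],.025)],1))
# predicted keeper lip top front edge
for f in (38,40): print(f,np.round(proj("side",np.array([[f+44,-9.5,70],[f+44,9.5,70],[f+44,9.5,66],[f+44,-9.5,66],[f+42,0,59]])/1e3@R.T+t),1).tolist())
im=capture('side'); cv2.imwrite('pics/s10.png',cv2.resize(im[215:265,320:370],None,fx=12,fy=12,interpolation=2))
```

```text
0.09 [90.   1.9 92.1]
0.0925 [92.5  1.4 93.8]
0.095 [95.   0.9 95.6]
[[130.  -52.   25. ]
 [135.4  51.1  25. ]]
38 [[337.3, 236.2], [343.3, 235.5], [343.3, 236.6], [337.3, 237.3], [340.2, 238.4]]
40 [[337.5, 236.6], [343.4, 235.9], [343.4, 236.9], [337.5, 237.6], [340.3, 238.8]]
```

View pics/s10.png

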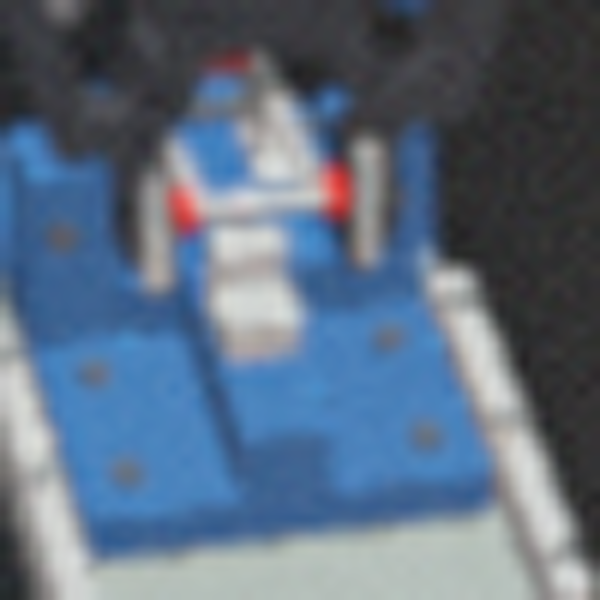

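Emit:
servo_tool:
  travel:
    - [0,5,1]
    - [0,10,1]
    - [0,15,1]
    - [0,20,1]
    - [0,25,1]
    - [0,30,0]
    - [0,30,0]
  twist: [0,0,0,0,0,0,0]
  hand: [40,40,40,40,40,40,40]

```text
time_s: 10.7
tcp_pos: [0.5596, -0.1378, 0.0567]
tool_rot: [[0.98, -0.001, -0.2], [0.2, 0.001, 0.98], [-0.001, -1.0, 0.001]]
force: [-2.8, 3.4, 3.0]
grip_width: 0.546
```

```bash
python3 go.py 42 0 157;  python3 - <<'E'
from h import *
im=capture('side'); cv2.imwrite('pics/s11.png',cv2.resize(im[215:265,320:370],None,fx=12,fy=12,interpolation=2))
E
```

```text
t 10.7 tcp mould mm [92.8 -0.1 56.7] tool x yaw err deg 0.03 F mould [3.9 2.1 3. ] grip 46.6
travel [  -0.2 -100.3  -50.8] twist 0.03
```

View pics/s11.png

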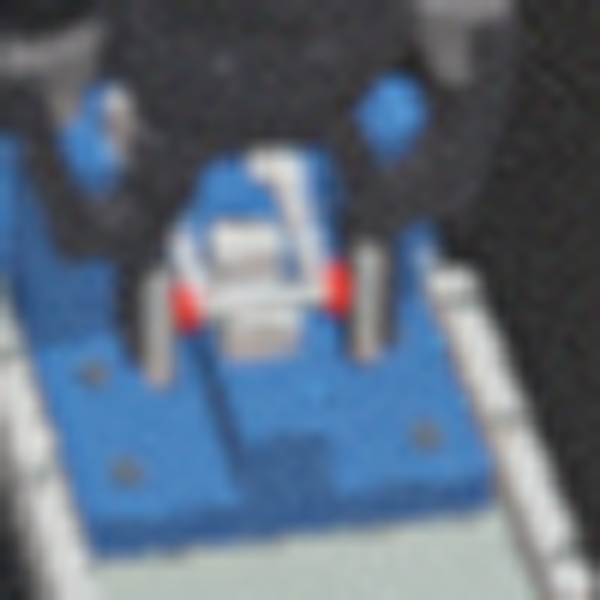

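```bash
cat > red.py <<'E'
from h import *
import sys
m=np.load("m.npy");R,t=frame(*m[:3])
im=capture('side'); x=float(sys.argv[1])/1e3
b=im.astype(int); w=np.clip(b[...,2]-np.maximum(b[...,0],b[...,1])-50,0,None).astype(float)
mask=(w>0).astype(np.uint8); n,l,st,c=cv2.connectedComponentsWithStats(mask)
for i in range(1,n):
    if 300<c[i][0]<390 and 190<c[i][1]<280 and st[i,4]>3:
        yy,xx=np.where(l==i); ww=w[yy,xx]; u=np.array([(xx*ww).sum(),(yy*ww).sum()])/ww.sum()
        o,d=ray("side",[u]); om=R.T@(o-t); dm=R.T@d[0]; s=(x-om[0])/dm[0]
        print(np.round(u,2),st[i,4],np.round((om+s*dm)*1e3,1))
E
python3 red.py 92.8
```

```text
[347.75 238.51] 10 [92.8 21.6 64.3]
[335.02 240.08] 9 [ 92.8 -19.   64.1]
```

Emit:
servo_tool:
  travel:
    - [0,1,0]
    - [0,2,0]
    - [0,3,0]
    - [0,4,0]
    - [0,4,0]
  twist: [0,0,0,0,0]
  hand: [40,40,40,40,40]

```text
time_s: 11.42
tcp_pos: [0.5599, -0.1382, 0.0541]
tool_rot: [[0.98, 0.0, -0.2], [0.2, -0.0, 0.98], [-0.0, -1.0, -0.0]]
force: [-8.5, 2.8, 12.2]
grip_width: 0.548
```

```bash
python3 go.py; python3 red.py 92.8
```

```text
t 11.43 tcp mould mm [92.4 -0.4 54.1] tool x yaw err deg 0.01 F mould [ 4.5  7.8 12.2] grip 46.8
[334.99 240.79] 9 [ 92.8 -19.1  61.4]
[347.66 238.87] 6 [92.8 21.3 62.9]
```

Emit:
servo_tool:
  travel:
    - [-1,-1.5,0]
    - [-1,-1.5,0]
    - [-1,-1.5,-2]
    - [-1,-1.5,-4]
    - [-1,-1.5,-4]
  twist: [0,0,0,0,0]
  hand: [40,40,40,40,40]

```text
time_s: 12.1
tcp_pos: [0.5601, -0.1414, 0.0548]
tool_rot: [[0.98, 0.0, -0.201], [0.201, 0.001, 0.98], [0.001, -1.0, 0.001]]
force: [-0.7, 4.5, 2.8]
grip_width: 0.546
```

```bash
python3 go.py; python3 red.py 88.8;python3 - <<'E'
from h import *
im=capture('side'); cv2.imwrite('pics/s12.png',cv2.resize(im[215:265,320:370],None,fx=12,fy=12,interpolation=2))
E
```

```text
t 12.1 tcp mould mm [89.2  0.1 54.8] tool x yaw err deg 0.07 F mould [ 4.6 -0.3  2.8] grip 46.6
[347.56 238.32] 8 [88.8 21.8 62.2]
[334.78 239.98] 6 [ 88.8 -19.   61.7]
```

View pics/s12.png

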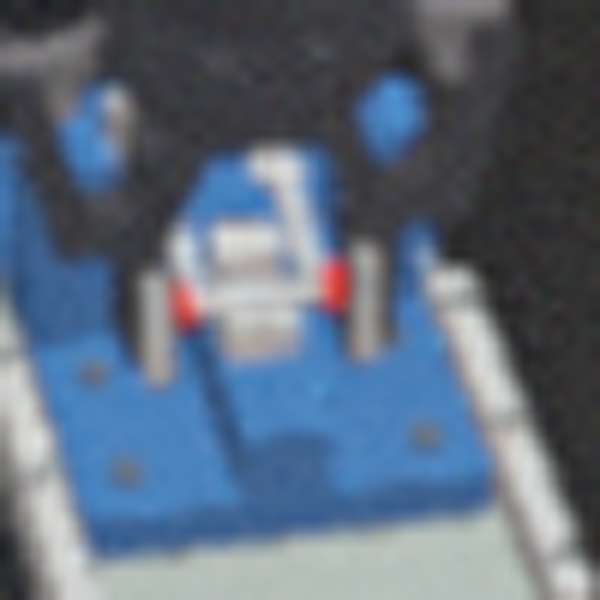

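Emit:
servo_tool:
  travel:
    - [0,0,-2]
    - [0,0,-4]
    - [0,0,-5]
    - [0,0,-6]
    - [0,0,-6]
  twist: [0,0,0,0,0]
  hand: [40,40,40,40,40]

```text
time_s: 12.82
tcp_pos: [0.5613, -0.1473, 0.0546]
tool_rot: [[0.98, 0.0, -0.201], [0.201, 0.001, 0.98], [0.001, -1.0, 0.001]]
force: [-0.4, 5.3, 2.9]
grip_width: 0.548
```

```bash
python3 go.py; python3 red.py 83;python3 - <<'E'
from h import *
im=capture('side'); cv2.imwrite('pics/s13.png',cv2.resize(im[215:265,320:370],None,fx=12,fy=12,interpolation=2))
E
```

```text
t 12.82 tcp mould mm [83.2  0.1 54.6] tool x yaw err deg 0.07 F mould [ 5.2 -0.7  2.9] grip 46.8
[334.37 238.98] 7 [ 83.  -19.2  61.6]
[347.15 237.16] 10 [83.  21.8 62.7]
```

View pics/s13.png

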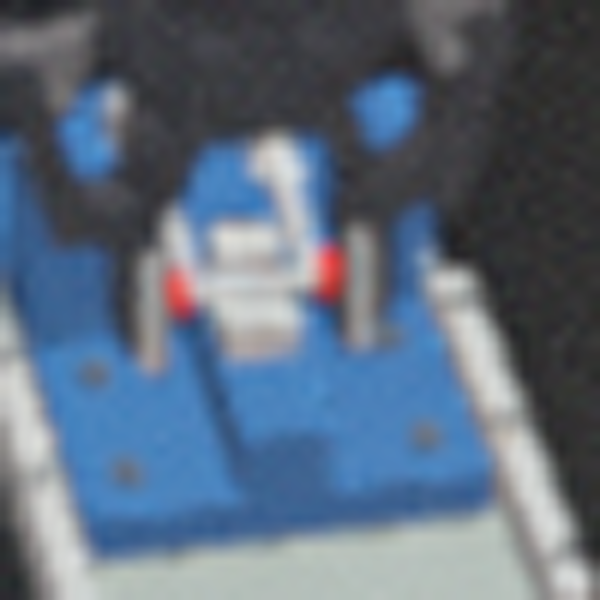

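Emit:
servo_tool:
  travel:
    - [0,0,-1]
    - [0,0,-2]
    - [0,0,-3]
    - [0,0,-4]
    - [0,0,-4]
  twist: [0,0,0,0,0]
  hand: [40,40,40,40,40]

```text
time_s: 13.55
tcp_pos: [0.5617, -0.1495, 0.0545]
tool_rot: [[0.979, -0.001, -0.202], [0.202, 0.003, 0.979], [-0.0, -1.0, 0.003]]
force: [-1.8, 10.1, 4.8]
grip_width: 0.548
```

```bash
python3 go.py; python3 red.py 79;python3 - <<'E'
from h import *
im=capture('side'); cv2.imwrite('pics/s14.png',cv2.resize(im[215:265,320:370],None,fx=12,fy=12,interpolation=2))
E
```

```text
t 13.55 tcp mould mm [80.9  0.2 54.5] tool x yaw err deg 0.13 F mould [10.2 -0.3  4.8] grip 46.8
[331.89 191.78] 4 [ 79.  -24.3 230.9]
[347.04 236.91] 11 [79.  22.3 60.9]
[334.31 238.52] 8 [ 79.  -18.7  60.5]
```

View pics/s14.png

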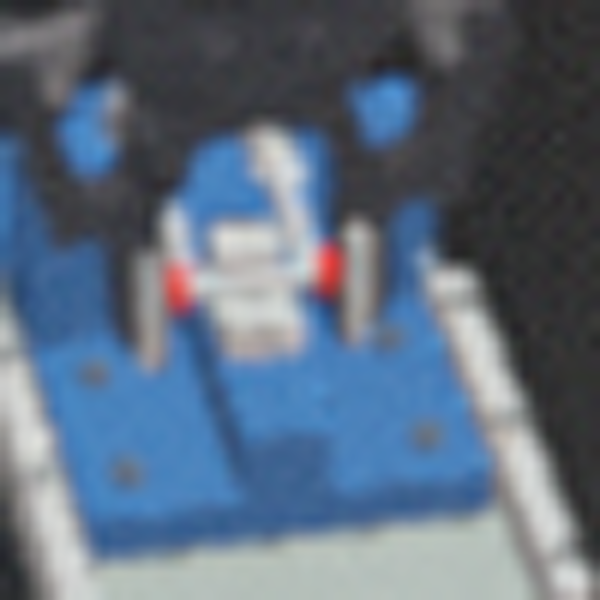

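Emit:
servo_tool:
  travel:
    - [0,0,1]
    - [0,0,1]
    - [0,0,1]
    - [0,0,1]
    - [0,0,1]
  twist: [0,0,0,0,0]
  hand: [46,54,60,66,66]

```text
time_s: 14.28
tcp_pos: [0.5615, -0.1514, 0.0548]
tool_rot: [[0.98, 0.0, -0.199], [0.199, -0.0, 0.98], [-0.0, -1.0, -0.0]]
force: [-0.4, -0.2, -0.1]
grip_width: 0.774
```

```bash
python3 go.py; python3 red.py 80.5;python3 - <<'E'
from h import *
im=capture('side'); cv2.imwrite('pics/s15.png',cv2.resize(im[215:265,320:370],None,fx=12,fy=12,interpolation=2))
E
```

```text
t 14.28 tcp mould mm [79.2  0.7 54.8] tool x yaw err deg -0.01 F mould [-0.1  0.4 -0.1] grip 66.1
[334.1  238.56] 10 [ 80.5 -19.6  61.5]
[347.09 236.86] 9 [80.5 22.1 62.1]
```

View pics/s15.png

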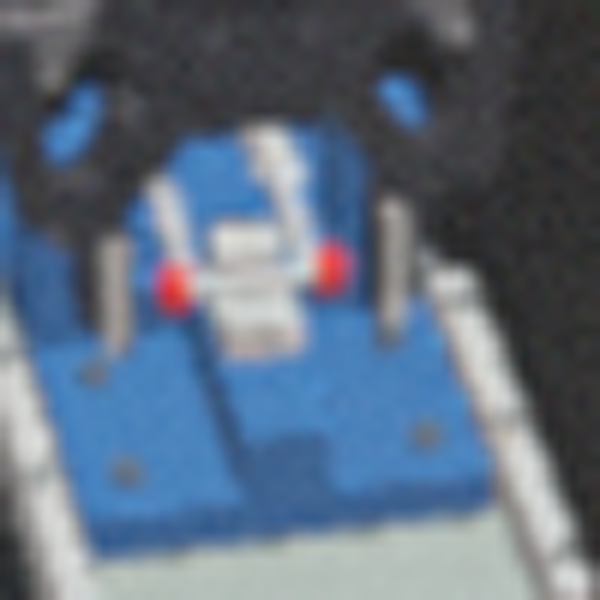

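Emit:
servo_tool:
  travel:
    - [0,-20,3]
    - [0,-60,6]
    - [0,-110,6]
    - [0,-160,30]
    - [0,-200,90]
    - [0,-200,130]
    - [0,-200,150]
    - [0,-200,150]
  twist: [0,0,0,0,0,0,0,0]
  hand: [66,66,66,66,30,0,0,0]

```text
time_s: 15.38
tcp_pos: [0.5313, -0.0028, 0.2557]
tool_rot: [[0.979, 0.001, -0.202], [0.202, -0.0, 0.979], [0.001, -1.0, -0.001]]
force: [0.3, -1.7, -1.2]
grip_width: 0.002
```

```bash
python3 go.py; python3 red.py 80.5;python3 - <<'E'
from h import *
im=capture('side'); cv2.imwrite('pics/s16.png',cv2.resize(im[195:265,310:370],None,fx=8,fy=8,interpolation=2))
cv2.imwrite('pics/t16.png',cv2.resize(capture('top')[235:300,290:375],None,fx=8,fy=8,interpolation=2))
E
```

```text
t 15.38 tcp mould mm [230.8   0.7 255.7] tool x yaw err deg 0.17 F mould [-1.7  0.  -1.2] grip 0.1
[334.5  209.65] 106 [ 80.5 -17.3 168.2]
[334.11 238.58] 10 [ 80.5 -19.6  61.5]
[347.09 236.85] 9 [80.5 22.1 62.2]
```

View pics/s16.png

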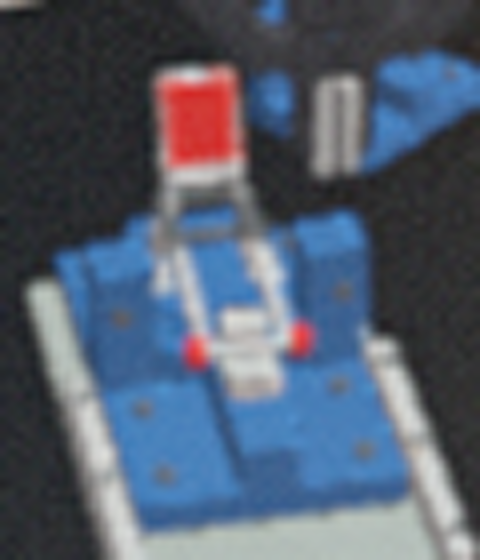

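View pics/t16.png

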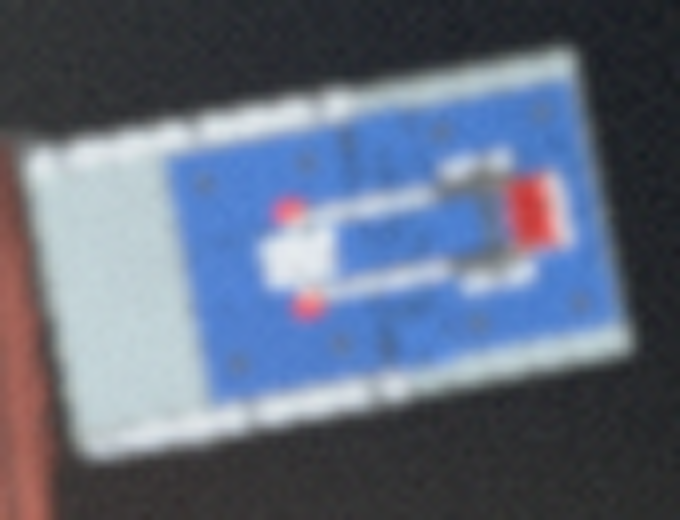

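```bash
sed -i 's/(1.57,1.8,2.0,2.2,2.4)/(.9,1.0,1.1,1.2,1.3)/' lev.py; python3 lev.py
python3 - <<'E'
from h import *
m=np.load("m.npy");R,t=frame(*m[:3])
c=[(290+x/8-.5,235+y/8-.5) for x,y in((290,211),(308,305))]
print(np.round((onz("top",c,.059)-t)@R*1e3,1))
E
python3 go.py
```

```text
0.9 [-0.039  0.     0.113] side [[328.2, 205.0], [337.9, 203.9], [328.0, 205.2], [337.6, 204.2]] top [[362.3, 255.0], [364.2, 264.6], [363.5, 254.8], [365.4, 264.4]]
1.0 [-0.033  0.     0.116] side [[328.5, 205.0], [338.2, 203.9], [328.2, 205.1], [337.9, 204.0]] top [[360.7, 255.3], [362.6, 264.9], [362.1, 255.0], [364.0, 264.7]]
1.1 [-0.027  0.     0.119] side [[328.8, 205.2], [338.5, 204.2], [328.6, 205.1], [338.2, 204.0]] top [[359.0, 255.6], [360.9, 265.3], [360.5, 255.3], [362.4, 265.0]]
1.2 [-0.021  0.     0.122] side [[329.2, 205.7], [338.9, 204.6], [328.9, 205.3], [338.6, 204.3]] top [[357.2, 255.9], [359.1, 265.6], [358.8, 255.6], [360.7, 265.3]]
1.3 [-0.015  0.     0.123] side [[329.5, 206.3], [339.3, 205.2], [329.2, 205.8], [339.0, 204.7]] top [[355.3, 256.3], [357.2, 266.0], [357.0, 256.0], [358.9, 265.7]]
[[ 82.1 -20.2  59. ]
 [ 82.2  20.2  59. ]]
t 15.53 tcp mould mm [227.7   1.  254.6] tool x yaw err deg -0.11 F mould [-0.6 -0.5  0.2] grip 0.3
```

Emit:
servo_tool:
  travel:
    - [0,0,-50]
    - [0,0,-100]
    - [0,0,-150]
    - [0,0,-200]
    - [0,0,-220]
    - [0,50,-220]
    - [0,90,-220]
    - [0,110,-220]
    - [0,110,-220]
    - [0,110,-220]
  twist: [0,0,0,0,0,0,0,0,0,0]
  hand: [0,0,0,0,0,0,0,0,0,0]

```text
time_s: 16.77
tcp_pos: [0.5765, -0.2198, 0.1466]
tool_rot: [[0.98, 0.002, -0.2], [0.2, -0.001, 0.98], [0.002, -1.0, -0.001]]
force: [0.5, -1.0, -0.1]
grip_width: -0.002
```

```bash
python3 go.py 5 0 123
python3 - <<'E'
from h import *
im=capture('side'); cv2.imwrite('pics/s17.png',cv2.resize(im[165:265,310:370],None,fx=6,fy=6,interpolation=2))
E
```

```text
t 16.77 tcp mould mm [  9.1  -0.3 146.6] tool x yaw err deg 0.02 F mould [-1.1 -0.3 -0.1] grip -0.2
travel [-0.3 23.6 -4.1] twist 0.02
```

View pics/s17.png

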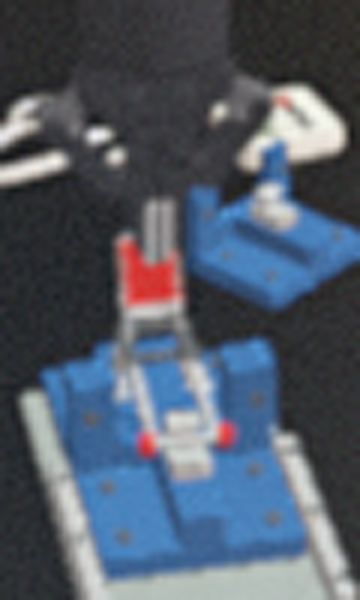

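Emit:
servo_tool:
  travel:
    - [0,12,-1]
    - [0,23,-3]
    - [0,23,-9]
    - [0,23.5,-15]
    - [0,25,-20]
    - [0,28,-25]
    - [0,31,-29]
    - [0,34,-33]
    - [0,38,-36]
    - [0,41.5,-39]
    - [0,46,-42]
    - [0,50,-44]
    - [0,50,-44]
  twist: [0,0,0,0,0,0,0,0,0,0,0,0,0]
  hand: [0,0,0,0,0,0,0,0,0,0,0,0,0]

```text
time_s: 18.45
tcp_pos: [0.5837, -0.2626, 0.0939]
tool_rot: [[0.98, -0.001, -0.2], [0.2, 0.001, 0.98], [-0.001, -1.0, 0.001]]
force: [-0.4, 0.3, 0.4]
grip_width: -0.007
```

```bash
python3 go.py -39 0 82
python3 - <<'E'
from h import *
im=capture('side'); cv2.imwrite('pics/s18.png',cv2.resize(im[165:265,310:370],None,fx=6,fy=6,interpolation=2))
E
```

```text
t 18.45 tcp mould mm [-34.2   1.1  93.9] tool x yaw err deg 0.01 F mould [0.3 0.3 0.4] grip -0.6
travel [ 1.1 11.9 -4.8] twist 0.01
```

View pics/s18.png

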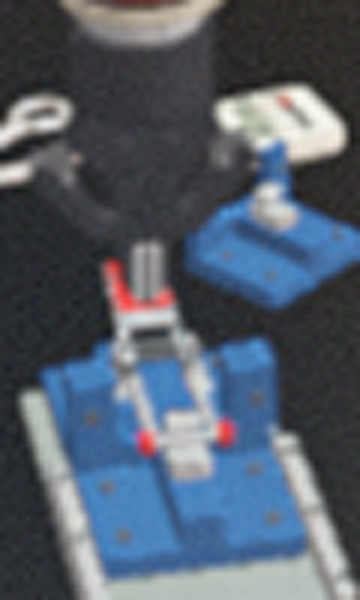

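Emit:
servo_tool:
  travel:
    - [0,3,-3]
    - [0,6,-6]
    - [0,9,-7]
    - [0,12,-8]
    - [0,14,-8]
    - [0,14,-8]
  twist: [0,0,0,0,0,0]
  hand: [0,0,0,0,0,0]

```text
time_s: 19.25
tcp_pos: [0.5859, -0.2707, 0.082]
tool_rot: [[0.98, 0.0, -0.2], [0.2, -0.001, 0.98], [0.0, -1.0, -0.001]]
force: [-5.0, 1.6, 10.5]
grip_width: 0.001
```

```bash
python3 go.py -39 0 82
```

```text
t 19.25 tcp mould mm [-42.6   0.6  82. ] tool x yaw err deg 0.01 F mould [ 2.5  4.6 10.5] grip 0.1
travel [0.6 0.  3.6] twist 0.01
```

Emit:
servo_tool:
  travel:
    - [0,1,0]
    - [0,1,0]
    - [0,-10,0]
    - [0,-50,0]
    - [0,-110,0]
    - [0,-140,-60]
    - [0,-150,-120]
    - [0,-150,-160]
    - [0,-150,-160]
    - [0,-150,-160]
  twist: [0,0,0,0,0,0,0,0,0,0]
  hand: [0,0,0,0,0,0,0,0,0,0]

```text
time_s: 20.5
tcp_pos: [0.6181, -0.4265, 0.2305]
tool_rot: [[0.98, -0.0, -0.2], [0.2, 0.001, 0.98], [0.0, -1.0, 0.001]]
force: [-0.0, 0.4, -0.2]
grip_width: -0.001
```

```bash
python3 go.py
python3 - <<'E'
from h import *
im=capture('side'); cv2.imwrite('pics/s19.png',cv2.resize(im[195:265,310:370],None,fx=8,fy=8,interpolation=2))
cv2.imwrite('pics/t19.png',cv2.resize(capture('top')[235:300,290:375],None,fx=8,fy=8,interpolation=2))
E
```

```text
t 20.5 tcp mould mm [-2.017e+02  2.000e-01  2.305e+02] tool x yaw err deg 0.05 F mould [ 0.4 -0.  -0.2] grip -0.1
```

View pics/s19.png

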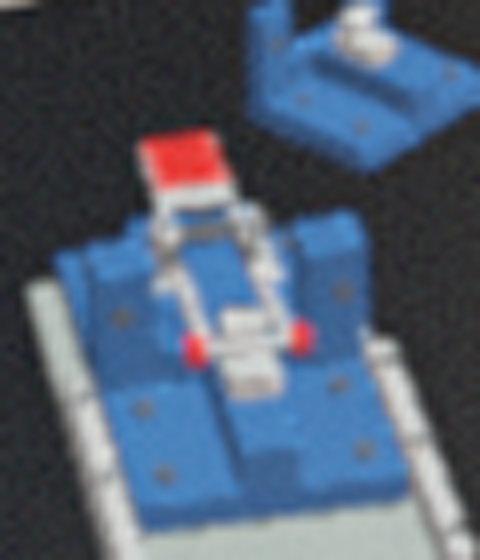

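View pics/t19.png

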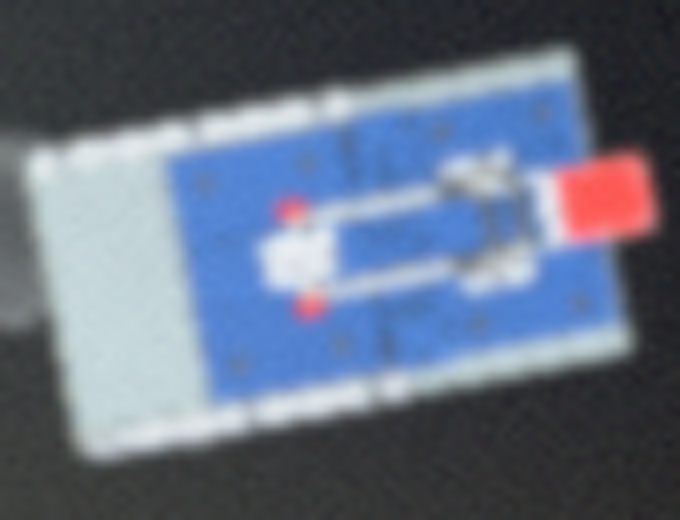

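```bash
sed -i 's/(.9,1.0,1.1,1.2,1.3)/(0,.1,.2,.4)/' lev.py; python3 lev.py
python3 - <<'E'
from h import *
im=capture('side'); cv2.imwrite('pics/s20.png',cv2.resize(im[200:230,315:355],None,fx=16,fy=16,interpolation=2))
cv2.imwrite('pics/side_end.png',im)
cv2.imwrite('pics/top_end.png',capture('top'))
m=np.load("m.npy");R,t=frame(*m[:3])
# shut-gap check: half outer-end corners top view
print(np.round((onz("top",[(290+170/8-.5,235+157/8-.5),(290+210/8-.5,235+403/8-.5)],.025)-t)@R*1e3,1))
E
```

```text
0 [-0.066  0.     0.062] side [[326.8, 213.0], [336.2, 212.0], [326.9, 214.5], [336.2, 213.5]] top [[369.1, 253.9], [370.9, 263.2], [368.8, 253.9], [370.7, 263.2]]
0.1 [-0.065  0.     0.069] side [[326.9, 211.5], [336.3, 210.5], [326.9, 212.9], [336.2, 211.9]] top [[369.1, 253.8], [370.9, 263.2], [369.0, 253.9], [370.8, 263.2]]
0.2 [-0.064  0.     0.075] side [[326.9, 210.1], [336.3, 209.1], [326.9, 211.4], [336.3, 210.4]] top [[368.9, 253.9], [370.7, 263.2], [369.0, 253.9], [370.8, 263.2]]
0.4 [-0.06   0.     0.087] side [[327.1, 207.8], [336.6, 206.7], [327.0, 208.8], [336.5, 207.8]] top [[367.9, 254.0], [369.8, 263.5], [368.4, 253.9], [370.2, 263.4]]
[[127.2 -53.3  25. ]
 [130.1  54.1  25. ]]
```

View pics/s20.png

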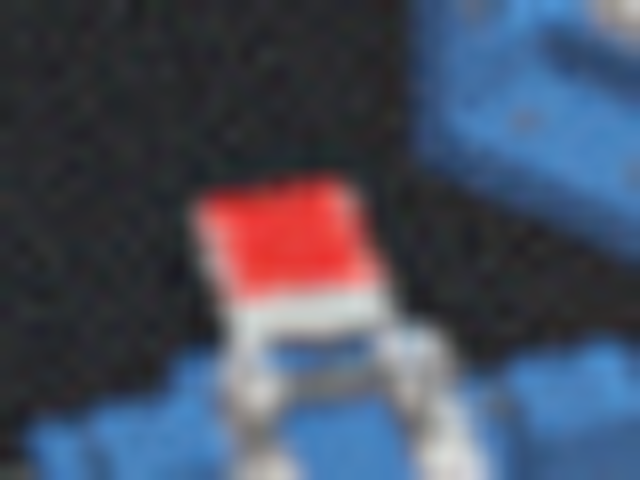

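View pics/side_end.png

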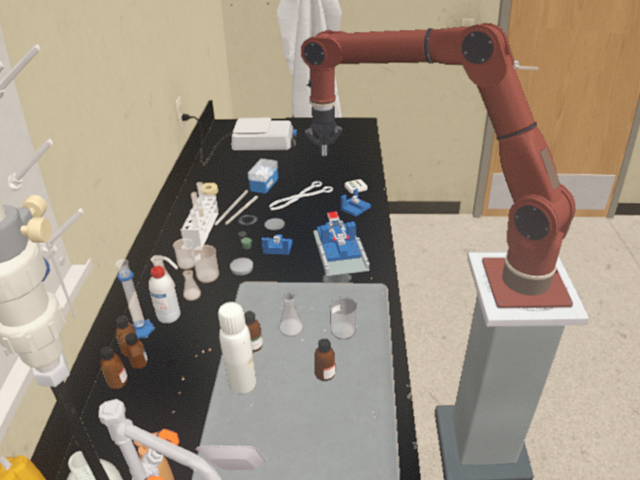

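```bash
python3 -c "
from bench import env
s=env.sense();print(s['time_s'],s['force'],s['qd'])
print(env.hand_in())"
```

```text
20.7 [-0.22940006  0.14708201  0.18251125] [ 0.00167699 -0.00179921  0.00381395 -0.00245833  0.00052871 -0.00120139
  0.0001474 ]
the job is handed in; nothing more can be done
None
```

The mould is shut, the latch is hooked and the lever is down; I handed the job in at 20.7 s of the 61 s allowed. The interface gives no verdict, so this rests on my own checks.

**What I did:**
1. Pushed the loose half along the rails by its rib end until it met the fixed half firmly (about 11 N).
2. Pinched the loop's discs, brought the bar down outside the keeper's lip to the floor, then back under the lip until it touched the post.
3. Swung the lever over with the closed fingers and pressed it to a hard stop.
4. Drew the arm clear.

**Last checks:**
- **Gap:** none could be seen between the halves. The loose half's outer end measured 127–130 mm, against 130 mm expected when shut, which is within measuring error.
- **Bar:** it sits under the lip in both final pictures, with no visible change from before the lever was swung. Measured then, it was at x 82 mm (seat 82 mm), centred within about 1 mm in y.
- **Lever when hooked:** about 1.1 rad, above the 0.7 required.
- **Lever when shut:** by touch it reached its stop with the push face 65 mm above the bench, which is the shut height. The final side picture alone would also fit up to about 0.1 rad; I put this down to the handle appearing slightly longer than modelled.
- **Bystanders and arm:** comparing the start and end pictures by eye, the flask, beaker, bottle and timer had not moved. The arm was clear of everything, with almost no force on the tool.

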